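# Seat an amplifier module in its test jig and hold it wedged

### The arm

A 6-joint arm with a two-finger parallel gripper is mounted at the origin on the work surface. World frame = base frame: x ahead of the robot, y to its left, z up, the work surface at z = 0. Lengths are in m, angles in rad, forces in N, time in s.
With the tool pointing down it reaches from about 0.35 to 0.975 m from the base axis. Payload 4.9 kg.
Tool frame: the origin (TCP) lies at the very end of the fingers, on their centre line; the grasp point (between the pads) lies 19 mm behind it (manip.grasp_offset is the distance from the TCP to the grasp point, in m); z points along the fingers, y is the line along which they close (so a half turn about z gives the same grasp; the last joint's range is limited). The gripper opens to 85 mm and grips with 20 to 120 N. Pads are 22 mm wide; open, the fingers measure 114 mm over their backs; the gripper's body (76 mm by 85 mm) begins 54 mm behind the grasp point. The pads swing forward as they close: fully open they stand 13 mm farther back than shut.
Start: joints at [-1.333, 0.053, 1.613, -0, 1.476, -0.119], TCP at [0.218, -0.586, 0.231] pointing down, gripper open.
Joint ranges: [-3.01, 3.01], [-1.01, 2.22], [0.06, 2.58], [-1.02, 4.17], [0.09, 2.62], [-3.14, 3.14]. Speed limits (rad/s): [2.57, 2.57, 3.14, 3.14, 3.14, 3.14].

### API

Orientations are given as a unit quaternion [w, x, y, z].
In Python, from plant import manip, eyes, job_done, models gives the robot as it stands.
- The arm moves only by the tool servo_tool, never from a script. Its argument "motion" is one flat list of numbers, 5 for each row, row after row: the opening, from -1 (shut) to 1 (fully open), then the shift along the tool's x, y, z normalised to -1 to 1, where 1 is 120 mm, then the turn about the tool's z normalised to -1 to 1, where 1 is 45 degrees. A call has 1 to 5 rows; each row is the pose to reach, as a shift and turn from the pose commanded when the call began, along the tool's axes at that moment; what a row does not reach only later rows make up. A row lasts 1/8 s, in which the tool goes at most 62.5 mm and 10.7 degrees, less where a joint would pass 70% of its speed; a pose out of reach is approached as far as the arm can. A call with a number of a shift or a turn outside -1 to 1 is refused whole. A call with a gripper value outside its range is refused whole. The fingers move at their own pace and stop on an object; the grip force is fixed at half the most. Time passes only in rows, so rows that repeat a pose let the fingers close. It gives the time, the measured TCP pose, the force, the opening and the grip force at its end, in the units of the state.
- manip.state(): the state, without advancing time (a new reading comes with each control period).
- eyes.grab_frame(name): name is "side" or "top"; returns (picture, depth): 400x640x3 uint8, red, green, blue; 400x640 float32, m along the optical axis (not along the pixel's ray), 0 where there is no reading.
- eyes.camera_params(name): a dict with "fov_y" (degrees; the focal length in pixels is half the picture's height over the tangent of half this angle, whatever the lens; pixels are square), "cx", "cy" (the principal point, pixels), "pose" (4x4, takes a point from camera to world coordinates). Camera axes: x right, y up, looking along -z (the intrinsics and any distortion apply to the point x, -y, -z); pixel columns grow to the right and rows downward; lengths in m; the calibration is good to about 2 mm. A picture is of the moment at which its call begins. camera_params takes no time and is no camera call.
- job_done(): hands the job in; it is judged then, once.
Trained networks look in the newest picture that a camera, given by its name, has taken for a name from the list of things; names that differ only in an ending like _2 or _b are one class to them, and where a whole thing is asked for, a point or a joint stands for the part that bears it (a point fixed in the world has none). Each returns a list of dicts, best first, with "p" (0 to 1); they miss things now and then, are a little off and sometimes report something else, mostly with a low value. They report only what shows in the picture. A call takes as long as a camera call. They do not tell look-alikes from the thing itself.
- models.regions_of(camera, label): "mask" (400x640 bool, what is visible of it) and "pixel" ([column, row] in pixels, amid what is visible of it).
The state is a dict: "time": time; "joint_pos": joint angles; "joint_vel": joint speeds; "joint_efforts": joint torques, N m; "tool_pos": TCP position; "tool_rot": TCP orientation; "contact_force": force on the tool from outside, world axes, zero at the start; "ft_torque": the same for the moment, N m; "gripper_width": opening from 0.0 (shut) to 1.0 (fully open); "grasp_force": force on a finger pad.
Only numpy, scipy, OpenCV 4.12 (cv2) and the standard library are available. Lean on these libraries where they do the work, as an engineer would, in place of code of your own. Each camera call takes 0.05 s, during which the arm holds its last target. There are 200 camera calls.

### The job

On the aluminium jig plate, push the blue-lidded amplifier module square and flush into the corner of the steel fence. Then take the orange wedge from its stand and slide it, narrow end down, into the gap between the module's near side and a black stop block - only one of the two blocks leaves a gap wide enough - and press it down until it is tight and clamps the module against the fence. Finish with the wedge still in the gripper and pressed down, the module still flush in the corner, and leave the other things on the bench where they are.

Things in the scene. Friction and masses are not known exactly. Their poses are not given: they have to be found in the camera images.
- jig: grey aluminium tooling plate, fixed to the bench, 210 (its x) x 270 (its y) x 12 mm thick with a grid of small holes; origin at the centre of its underside, so its top is 12 mm above the origin; its x points away from the robot, its y to the left, turned by its yaw. Moves and turns between runs.
- fence: two dark steel straps 24 mm high bolted to the plate, making the corner; same axes as the plate, origin at the centre of the plate's top face. The far strap's inner face is at x = +75 mm (it runs from y = -75 to +105 mm), the left strap's inner face at y = +85 mm (it runs from x = 18 to 75 mm). Fixed.
- stop_a: black stop block bolted to the plate, fixed, 40 (x) x 34 (y) x 32 mm high, 12 mm screw head 8 mm high on top; origin at the centre of its underside, axes as the plate; its face towards the module is at x = +20 mm. The free space between the two blocks is about 60 mm along y. With the module flush, one block leaves a gap of 16 to 18 mm, the other about 9 mm; which is which varies.
- stop_b: the other black stop block, same size and origin as stop_a. Fixed.
- module_center (a point): centre (half-way up) of the loose module: aluminium case, blue lid, 64 (x) x 130 (y) x 32 mm high, 0.4 kg, two brass sockets 9 mm high on the lid. Starts on the plate between far strap and blocks, 4 to 7 mm off the far strap, 30 to 60 mm right of the left strap, slightly turned. Seated flush, its centre is at x = +43, y = +20, z = +16 mm in the fence's frame.
- wedge_grip (a point): centre of the head of the orange plastic wedge (60 g), standing narrow end down in a pocket of the stand. Head: straight block 24 (x) x 34 (y) x 35 mm high; below it both x faces taper evenly over 45 mm, from 24 to 12 mm thick at the foot (34 mm wide in y throughout). The foot is 62.5 mm below this point. Its x goes across the gap, y along it; either way round.
- wedge_tip (a point): centre of the wedge's foot (its flat narrow end, 12 x 34 mm); z points up towards the head.
- stand: beige printed stand, fixed, 160 (x) x 66 (y) x 30 mm high, origin at the centre of its underside, with two pockets 16 x 38 mm, 12 mm deep, 76 mm apart along its x; one holds the wedge (lift it straight up), the other the steel parallel. Stands to the left or to the right of the jig.
- parallel: plain steel parallel block 15 x 34 x 80 mm high with a dark hole mark, standing in the stand's other pocket; origin at the centre of its underside. To be left alone.
- driver: red-handled screwdriver 180 mm long, lying to the left. To be left alone.
- flux: small jar with red cap, 44 mm across, 55 mm high. To be left alone.
- solder: solder spool 60 mm across, 35 mm high. To be left alone.
- circuit: green circuit board 60 x 90 mm. To be left alone.
- meter: yellow hand-held meter 150 x 75 x 40 mm. To be left alone.
- hexkey: L-shaped steel hex key, 70 x 25 mm, lying on the near right part of the plate. To be left alone.
Things that resemble listed ones, but are neither listed nor needed, are in the scene too. What is shaped like the part that bears module_center but pink or turquoise is not meant.

How it is judged:
By the outcome, as a careful person would: the job done as asked, in the order asked, and still so for the second after the job is handed in, while the arm keeps its last pose, push and grip.
It also fails if it takes over 72 s, if anything falls off the work surface, if the arm or the gripper's body presses on something with over 40 N, if the wrist force passes 120 N, or if a joint passes its speed limit or range.

## Working session

There is one attempt and no reset: what is moved stays moved. The work goes in short steps, Python scripts to look and compute and a tool call to move; the robot and the scene stay as the last step left them, time stands still between calls to the robot, and variables do not carry over. Pictures are saved under pics/ and viewed, at most 10 in all, crops included, and the job is handed in when it is done.

Besides the shell and the picture viewer there is one more tool, called after "Request:" as name(argument=value, ...), one argument or row to a line, values as JSON. servo_tool: Moves the arm, as the interface text tells. Its arguments: {"type":"object","properties":{"motion":{"type":"array","items":{"type":"number","minimum":-1,"maximum":1}}},"required":["motion"]}

```bash
ls; mkdir -p pics; cat > h.py <<'E'
import numpy as np, cv2
from plant import manip, eyes, job_done, models
def grab(n):
    p,d=eyes.grab_frame(n); return p.copy(),d.copy()
def cloud(n,d):
    c=eyes.camera_params(n); h,w=d.shape
    f=h/2/np.tan(np.radians(c["fov_y"])/2)
    u,v=np.meshgrid(np.arange(w),np.arange(h))
    P=np.stack([(u-c["cx"])/f*d,-(v-c["cy"])/f*d,-d,np.ones_like(d)],-1)
    W=P@np.array(c["pose"]).T
    W=W[...,:3]; W[d<=0]=np.nan
    return W
def save(n,p): cv2.imwrite("pics/"+n,cv2.cvtColor(p,cv2.COLOR_RGB2BGR))
E
python3 - <<'E'
from h import *
for n in ("top","side"):
    p,d=grab(n); save(n+"0.png",p); np.savez(n+"0.npz",p=p,d=d)
    c=eyes.camera_params(n); print(n,{k:(np.round(v,3).tolist()) for k,v in c.items() if not isinstance(v,str)})
print(manip.state())
E
```

```text
pics
top {'fov_y': 57.968, 'cx': 319.773, 'cy': 198.923, 'pose': [[0.01, 0.993, -0.121, 0.375], [-1.0, 0.007, -0.019, -0.002], [-0.018, 0.121, 0.993, 1.089], [0.0, 0.0, 0.0, 1.0]]}
side {'fov_y': 48.623, 'cx': 313.433, 'cy': 206.636, 'pose': [[0.983, 0.117, -0.141, 0.323], [-0.183, 0.678, -0.712, -0.92], [0.012, 0.726, 0.688, 0.989], [0.0, 0.0, 0.0, 1.0]]}
{'time': 0.1, 'joint_pos': array([-1.33298931e+00,  5.33170660e-02,  1.61414440e+00, -2.56547681e-05,
        1.47597170e+00, -1.18993482e-01]), 'joint_vel': array([ 0.00121486, -0.00220129, -0.00260027,  0.00170211,  0.00162115,
       -0.00039256]), 'joint_efforts': array([ 5.17081025e-04, -3.94897342e+01, -3.71365428e+01, -1.02704023e-04,
        3.86021216e-03,  1.72099647e-05]), 'tool_pos': array([ 0.21816544, -0.58509828,  0.23017702]), 'tool_rot': array([-9.17875546e-04,  9.84128202e-01,  1.77456574e-01, -6.73834563e-05]), 'contact_force': array([ 0.52834977, -0.24077673,  0.64729931]), 'ft_torque': array([-0.02916434, -0.04236901, -0.01784009]), 'grasp_force': 0.0, 'gripper_width': 0.9976570419532638}
```

View pics/top0.png

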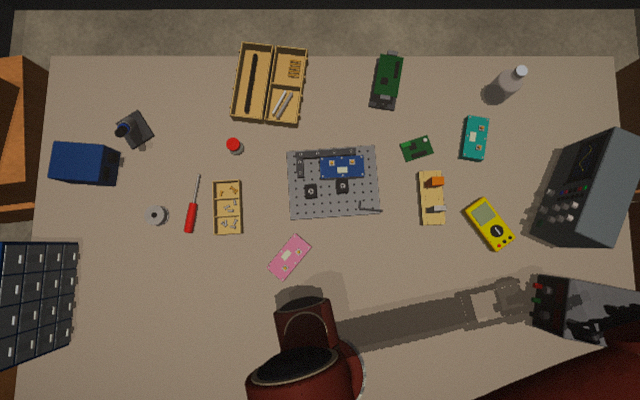

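View pics/side0.png

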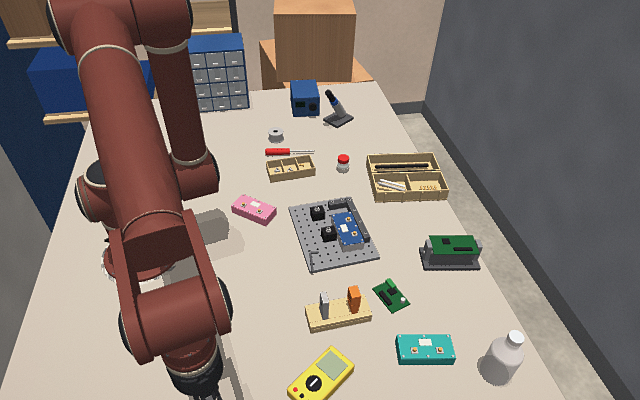

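```bash
python3 - <<'E'
from h import *
for n in ("top","side"):
    z=np.load(n+"0.npz"); p,d=z["p"],z["d"]; W=cloud(n,d)
    np.savez(n+"W.npz",W=W)
    for l in ("jig","fence","stop_a","module_center","wedge_grip","stand","parallel"):
        for r in models.regions_of(n,l)[:3]:
            m=r["mask"]; Q=W[m]; Q=Q[np.isfinite(Q[:,0])]
            if len(Q)<5: print(n,l,"few");continue
            top=Q[Q[:,2]>np.percentile(Q[:,2],90)-0.006]
            R=cv2.minAreaRect((top[:,:2]*1000).astype(np.float32))
            print(n,l,round(r["p"],2),np.round(r["pixel"]),len(Q),"med",np.round(np.median(Q,0),3),"zmax",np.round(np.percentile(Q[:,2],[10,50,95]),3),"rect",np.round(R[0]),np.round(R[1]),round(R[2],1))
z=np.load("top0.npz")["p"]; a=cv2.resize(z[135:235,270:470],None,fx=4,fy=4,interpolation=cv2.INTER_CUBIC)
save("crop0.png",a)
E
```

```text
top jig 0.87 [331. 193.] 3954 med [ 0.524 -0.009  0.013] zmax [0.01  0.013 0.016] rect [560. -18.] [210. 270.] 4.7
top jig 0.55 [366. 210.] 53 med [ 0.476 -0.119  0.018] zmax [0.015 0.018 0.021] rect [ 478. -126.] [67. 20.] 66.6
top fence 0.95 [315. 151.] 577 med [0.639 0.028 0.037] zmax [0.032 0.037 0.041] rect [615.   1.] [ 77. 179.] 4.7
top stop_a 0.49 [309. 190.] 201 med [0.527 0.046 0.044] zmax [0.014 0.044 0.051] rect [528.  46.] [41. 33.] 2.4
top stop_a 0.46 [341. 183.] 155 med [ 0.542 -0.046  0.045] zmax [0.041 0.045 0.051] rect [544. -47.] [39. 29.] 0.3
top stop_a 0.31 [429. 199.] 1047 med [ 0.508 -0.301  0.03 ] zmax [0.025 0.03  0.034] rect [ 512. -309.] [160.  67.] 3.3
top module_center 0.89 [339. 166.] 989 med [ 0.596 -0.043  0.044] zmax [0.041 0.044 0.048] rect [600. -45.] [ 64. 129.] 2.8
top module_center 0.8 [289. 256.] 978 med [0.338 0.107 0.033] zmax [0.03  0.033 0.037] rect [336. 108.] [ 63. 127.] 50.0
top module_center 0.56 [475. 139.] 1059 med [ 0.689 -0.439  0.032] zmax [0.019 0.032 0.036] rect [ 693. -444.] [ 64. 128.] 80.6
top wedge_grip 0.6 [436. 180.] 172 med
[... 923 characters left out ...]
200 med [ 0.54  -0.056  0.041] zmax [0.021 0.041 0.048] rect [542. -47.] [38. 36.] 4.9
side module_center 0.86 [425. 349.] 1742 med [ 0.689 -0.453  0.031] zmax [0.013 0.031 0.035] rect [ 693. -445.] [ 66. 131.] 79.4
side module_center 0.66 [257. 211.] 844 med [0.331 0.096 0.03 ] zmax [0.01  0.03  0.035] rect [332. 105.] [ 65. 130.] 50.0
side wedge_grip 0.59 [354. 303.] 292 med [ 0.546 -0.322  0.083] zmax [0.039 0.083 0.099] rect [ 548. -309.] [23. 35.] 4.8
side stand 0.57 [341. 312.] 1466 med [ 0.507 -0.327  0.028] zmax [0.012 0.028 0.032] rect [ 511. -310.] [160.  69.] 3.3
side parallel 0.54 [324. 304.] 233 med [ 0.471 -0.323  0.076] zmax [0.034 0.076 0.099] rect [ 473. -312.] [15. 36.] 2.9
```

View pics/crop0.png

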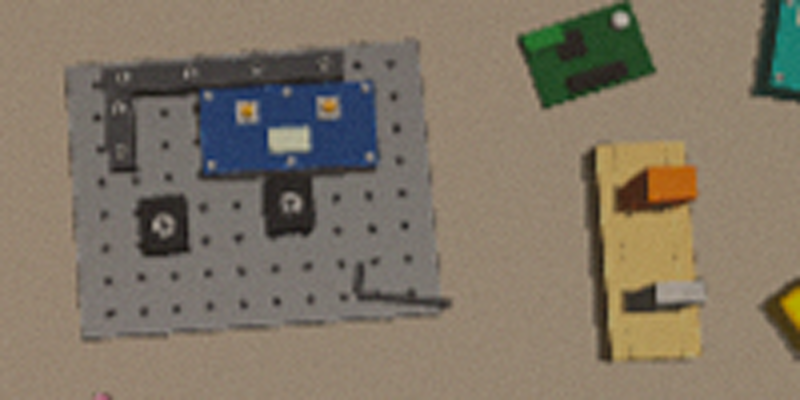

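The module meant is the blue one on the plate at top-image pixel (342,167). The pink one (289,256) and the turquoise one (475,139) are look-alikes. The crop shows the left stop at (311,191) and the right stop at (342,185). The wedge is orange at (436,180), and the steel parallel is at (440,208). Jig centre is (0.560, -0.018) with yaw 4.7°. The left stop's face is at x≈-6.6 mm, so its gap is about 17.6 mm, the wide one. First I'll move towards a push start at the module's right end with the gripper shut.

Request:
servo_tool(
  motion=[-1, 0.5, -0.25, 0, 0.175, -1, 1, -0.5, 0, 0.349, -1, 1, -0.5, 0, 0.349],
)

```text
time: 1.18
tool_pos: [0.3118, -0.4852, 0.2315]
tool_rot: [-0.0, 0.999, 0.043, 0.0]
contact_force: [-0.1, -1.2, -0.1]
gripper_width: 0.376
grasp_force: 0.0
```

Request:
servo_tool(
  motion=[-1, 0.45, -0.44, 0, 0, -1, 0.9, -0.88, 0, 0, -1, 0.9, -0.88, 0, 0],
)

```text
time: 1.55
tool_pos: [0.4099, -0.3719, 0.2315]
tool_rot: [0.0, 0.999, 0.043, 0.0]
contact_force: [-0.9, 0.1, -0.7]
gripper_width: 0.001
grasp_force: 0.0
```

Request:
servo_tool(
  motion=[-1, 0.45, -0.44, 0, 0, -1, 0.9, -0.88, 0, 0, -1, 0.9, -0.88, 0, 0],
)

```text
time: 1.92
tool_pos: [0.509, -0.2577, 0.2315]
tool_rot: [0.0, 0.999, 0.043, 0.0]
contact_force: [-0.7, -1.0, 0.4]
gripper_width: 0.0
grasp_force: 0.0
```

Request:
servo_tool(
  motion=[-1, 0.45, -0.35, 0, 0, -1, 0.9, -0.7, 0, 0, -1, 0.9, -0.7, 0.3, 0, -1, 0.9, -0.7, 0.6, 0],
)

```text
time: 2.42
tool_pos: [0.6097, -0.1665, 0.1589]
tool_rot: [0.001, 0.999, 0.043, 0.001]
contact_force: [0.3, 0.3, -0.5]
gripper_width: -0.002
grasp_force: 0.0
```

Request:
servo_tool(
  motion=[-1, 0, 0, 0.4, 0, -1, 0, 0, 0.8, 0, -1, 0, 0, 1, 0, -1, 0, 0, 1, 0],
)

```text
time: 2.92
tool_pos: [0.6063, -0.1666, 0.0364]
tool_rot: [-0.001, 0.999, 0.041, -0.003]
contact_force: [-0.4, 0.1, 0.4]
gripper_width: 0.003
grasp_force: 0.0
```

Request:
servo_tool(
  motion=[-1, 0, -0.08, 0.08, 0, -1, 0, -0.16, 0.08, 0, -1, 0, -0.25, 0.08, 0],
)

```text
time: 3.3
tool_pos: [0.6065, -0.136, 0.0309]
tool_rot: [0.0, 0.999, 0.041, 0.001]
contact_force: [-0.3, 0.6, -0.2]
gripper_width: 0.001
grasp_force: 0.0
```

```bash
cat >> h.py <<'E'
J=np.array([.560,-.018]); yaw=np.radians(4.7)
ex=np.array([np.cos(yaw),np.sin(yaw)]); ey=np.array([-ex[1],ex[0]])
def tojig(p): q=np.asarray(p)[...,:2]-J; return np.stack([q@ex,q@ey],-1)*1000
def rect(n,l,near=None,want=0):
    p,d=grab(n); W=cloud(n,d)
    for r in models.regions_of(n,l):
        Q=W[r["mask"]]; Q=Q[np.isfinite(Q[:,0])]
        if len(Q)<20: continue
        if near is not None and np.hypot(*(np.median(Q,0)[:2]-near))>.12: continue
        t=Q[Q[:,2]>np.percentile(Q[:,2],90)-.006]
        R=cv2.minAreaRect(tojig(t).astype(np.float32))
        print(n,l,round(r["p"],2),"jig mm",np.round(R[0],1),np.round(R[1],1),round(R[2],1),"z",np.round(np.percentile(t[:,2],[50,95]),3))
    return p,d,W
E
python3 - <<'E'
from h import *
s=manip.state(); print(tojig(s["tool_pos"]),s["tool_pos"],s["contact_force"])
p,d,W=rect("top","module_center",(.6,-.04)); 
save("t1.png",cv2.resize(p[130:230,270:430],None,fx=4,fy=4))
E
```

```text
[  36.6294963  -121.40209177] [ 0.60645383 -0.1359925   0.03085495] [-0.27115446  0.63994629 -0.2201071 ]
top module_center 0.58 jig mm [23.3 -2.7] [ 92.8 128.4] 68.3 z [0.045 0.049]
top module_center 0.3 jig mm [56.5 16.3] [ 77.5 176.4] 0.1 z [0.037 0.042]
```

View pics/t1.png

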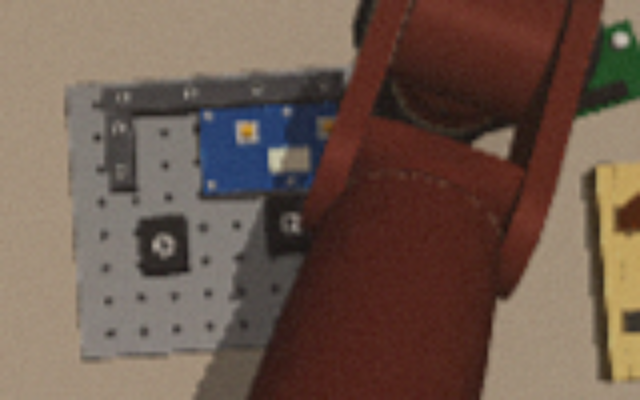

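Request:
servo_tool(
  motion=[-1, 0, -0.07, 0.03, 0, -1, 0, -0.14, 0.03, 0, -1, 0, -0.2, 0.03, 0, -1, 0, -0.26, 0.03, 0, -1, 0, -0.32, 0.03, 0],
)

```text
time: 4.03
tool_pos: [0.6026, -0.098, 0.0261]
tool_rot: [0.0, 0.999, 0.041, -0.0]
contact_force: [-0.1, -1.7, -1.0]
gripper_width: 0.002
grasp_force: 0.7
```

Request:
servo_tool(
  motion=[-1, 0, -0.04, 0, 0, -1, 0, -0.07, 0, 0, -1, 0, -0.1, 0, 0, -1, 0, -0.13, 0, 0, -1, 0, -0.13, 0, 0],
)

```text
time: 4.65
tool_pos: [0.6013, -0.0824, 0.0262]
tool_rot: [-0.0, 0.999, 0.041, -0.0]
contact_force: [0.4, 0.1, 0.4]
gripper_width: -0.001
grasp_force: 0.0
```

```bash
python3 - <<'E'
from h import *
s=manip.state(); print(tojig(s["tool_pos"]),s["tool_pos"],s["contact_force"])
rect("side","module_center",(.6,-.0)); rect("top","module_center",(.6,-.0))
E
```

```text
[ 35.93471659 -67.5496047 ] [ 0.6013488  -0.08237802  0.02615802] [0.43191262 0.08216753 0.44016547]
side module_center 0.62 jig mm [17.6  9.7] [130.6  40.1] 85.1 z [0.043 0.046]
top module_center 0.92 jig mm [36.2 38.8] [72.2 64.6] 88.2 z [0.045 0.049]
```

Request:
servo_tool(
  motion=[-1, 0, -0.02, 0, 0, -1, 0, -0.04, 0, 0, -1, 0, -0.055, 0, 0, -1, 0, -0.065, 0, 0, -1, 0, -0.065, 0, 0],
)

```text
time: 5.48
tool_pos: [0.6008, -0.0749, 0.0263]
tool_rot: [-0.0, 0.999, 0.041, 0.0]
contact_force: [-0.4, -1.0, 1.9]
gripper_width: 0.0
grasp_force: 0.6
```

Request:
servo_tool(
  motion=[-1, 0, -0.01, 0, 0, -1, 0, -0.02, 0, 0, -1, 0, -0.02, 0, 0],
)

```text
time: 5.85
tool_pos: [0.6006, -0.0729, 0.0262]
tool_rot: [0.0, 0.999, 0.041, 0.0]
contact_force: [-0.0, -2.7, 1.1]
gripper_width: -0.003
grasp_force: 1.7
```

Request:
servo_tool(
  motion=[-1, 0, -0.01, 0, 0, -1, 0, -0.02, 0, 0, -1, 0, -0.02, 0, 0],
)

```text
time: 6.22
tool_pos: [0.6004, -0.0728, 0.0263]
tool_rot: [0.002, 0.999, 0.042, 0.0]
contact_force: [-0.1, -10.4, -0.4]
gripper_width: 0.003
grasp_force: 5.3
```

Request:
servo_tool(
  motion=[-1, 0, -0.01, 0, 0, -1, 0, -0.015, 0, 0, -1, 0, -0.015, 0, 0],
)

```text
time: 6.6
tool_pos: [0.6005, -0.0726, 0.0265]
tool_rot: [0.004, 0.999, 0.042, 0.0]
contact_force: [-0.7, -14.8, -0.8]
gripper_width: -0.001
grasp_force: 7.9
```

Request:
servo_tool(
  motion=[-1, 0, 0.1, 0, 0, -1, 0, 0.1, -0.3, 0, -1, 0, 0.1, -0.45, 0, -1, -0.25, -0.3, -0.45, 0, -1, -0.525, -0.61, -0.45, 0],
)

```text
time: 7.22
tool_pos: [0.5308, 0.0007, 0.0805]
tool_rot: [-0.001, 0.999, 0.041, 0.0]
contact_force: [1.3, 0.3, 0.2]
gripper_width: -0.002
grasp_force: 0.0
```

```bash
python3 - <<'E'
from h import *
s=manip.state(); print(tojig(s["tool_pos"]),s["tool_pos"],s["contact_force"])
rect("side","module_center",(.6,-.0)); rect("top","module_center",(.6,-.0))
E
```

```text
[-27.55586759  21.05825664] [0.53081131 0.00072956 0.08051451] [1.31188173 0.30266546 0.24970535]
side module_center 0.89 jig mm [22.5 18.6] [ 86.6 133.5] 0.3 z [0.044 0.047]
```

Request:
servo_tool(
  motion=[-1, 0, 0, 0.25, 0, -1, 0, 0, 0.445, 0, -1, 0.06, 0, 0.445, 0, -1, 0.12, 0, 0.445, 0, -1, 0.18, 0, 0.445, 0],
)

```text
time: 8.05
tool_pos: [0.5544, 0.0006, 0.0282]
tool_rot: [0.0, 0.999, 0.041, 0.0]
contact_force: [-3.5, -1.6, 1.6]
gripper_width: -0.001
grasp_force: 1.7
```

Request:
servo_tool(
  motion=[-1, 0.02, 0, 0, 0, -1, 0.035, 0, 0, 0, -1, 0.05, 0, 0, 0, -1, 0.05, 0, 0, 0],
)

```text
time: 8.55
tool_pos: [0.5568, 0.0015, 0.0265]
tool_rot: [0.0, 0.999, 0.042, -0.003]
contact_force: [-8.4, -1.9, 7.0]
gripper_width: 0.001
grasp_force: 4.5
```

Request:
servo_tool(
  motion=[-1, 0.01, 0, 0, 0, -1, 0.015, 0, 0, 0, -1, 0.015, 0, 0, 0],
)

```text
time: 8.93
tool_pos: [0.5568, 0.0015, 0.0263]
tool_rot: [0.0, 0.999, 0.042, -0.005]
contact_force: [-14.4, -2.4, 9.8]
gripper_width: -0.001
grasp_force: 7.6
```

Request:
servo_tool(
  motion=[-1, 0.015, 0, 0, 0, -1, 0.03, 0, 0, 0, -1, 0.03, 0, 0, 0],
)

```text
time: 9.3
tool_pos: [0.5568, 0.0017, 0.0256]
tool_rot: [0.0, 0.999, 0.042, -0.01]
contact_force: [-26.4, -3.8, 19.3]
gripper_width: 0.001
grasp_force: 13.6
```

Request:
servo_tool(
  motion=[-1, -0.1, 0, 0, 0, -1, -0.15, 0, -0.4, 0, -1, -0.15, 0, -0.8, 0, -1, -0.6, 0, -1, 0, -1, -1, 0, -1, 0],
)

```text
time: 9.93
tool_pos: [0.4458, -0.0081, 0.15]
tool_rot: [0.001, 0.999, 0.042, 0.004]
contact_force: [0.1, 0.2, 0.8]
gripper_width: 0.003
grasp_force: 0.0
```

```bash
python3 - <<'E'
from h import *
s=manip.state(); print(tojig(s["tool_pos"]),s["tool_pos"],s["contact_force"])
rect("side","module_center",(.6,-.0)); p,d,W=rect("top","module_center",(.6,-.0))
a=cv2.resize(p[140:230,280:390],None,fx=5,fy=5,interpolation=cv2.INTER_CUBIC)
save("t2.png",a)
E
```

```text
[-112.97139197   19.19215863] [ 0.44583591 -0.00812908  0.15001192] [0.08379745 0.21561573 0.81607111]
side module_center 0.84 jig mm [40.7 17.1] [ 64.4 130.3] 0.2 z [0.043 0.047]
top module_center 0.83 jig mm [42.1 19.3] [ 62.6 124.7] 0.7 z [0.045 0.049]
```

View pics/t2.png

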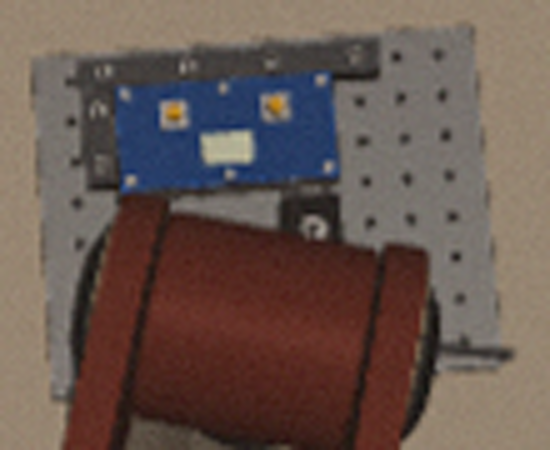

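Request:
servo_tool(
  motion=[-1, 0.25, 0.4, 0, 0, -1, 0.5, 0.79, 0, 0, -1, 0.9, 0.79, 0, 0, -1, 0.9, 0.79, 0, 0],
)

```text
time: 10.62
tool_pos: [0.5635, -0.0942, 0.1459]
tool_rot: [-0.0, 0.999, 0.041, 0.0]
contact_force: [-0.3, 0.5, 0.4]
gripper_width: 0.001
grasp_force: 0.0
```

Request:
servo_tool(
  motion=[-1, 0.35, 0, 0.3, 0, -1, 0.35, 0, 0.7, 0, -1, 0.35, 0, 1, 0, -1, 0.35, -0.04, 1, 0, -1, 0.35, -0.08, 1, 0],
)

```text
time: 11.25
tool_pos: [0.6024, -0.0802, 0.0283]
tool_rot: [0.0, 0.999, 0.041, 0.001]
contact_force: [-0.0, -0.2, 0.9]
gripper_width: -0.0
grasp_force: 0.0
```

```bash
python3 - <<'E'
from h import *
s=manip.state(); print(tojig(s["tool_pos"]),s["tool_pos"],s["contact_force"])
E
```

```text
[ 37.14997651 -65.48117177] [ 0.60239049 -0.08021697  0.02830741] [-0.01206614 -0.22121789  0.87928325]
```

Request:
servo_tool(
  motion=[-1, 0, -0.03, 0, 0, -1, 0, -0.055, 0, 0, -1, 0, -0.065, 0, 0, -1, 0, -0.075, 0, 0, -1, 0, -0.075, 0, 0],
)

```text
time: 11.88
tool_pos: [0.6012, -0.0728, 0.0278]
tool_rot: [0.001, 0.999, 0.041, 0.001]
contact_force: [-1.6, -4.0, 2.6]
gripper_width: -0.0
grasp_force: 2.6
```

Request:
servo_tool(
  motion=[-1, 0, -0.015, 0, 0, -1, 0, -0.025, 0, 0, -1, 0, -0.025, 0, 0],
)

```text
time: 12.25
tool_pos: [0.6013, -0.0725, 0.028]
tool_rot: [0.004, 0.999, 0.041, 0.001]
contact_force: [-0.4, -13.7, 1.9]
gripper_width: 0.003
grasp_force: 6.9
```

Request:
servo_tool(
  motion=[-1, 0, 0.1, 0, 0, -1, 0, 0.1, -0.4, 0, -1, 0, 0.1, -0.9, 0, -1, 0, 0.4, -1, 0, 1, 0, 0.8, -1, 0],
)

```text
time: 12.88
tool_pos: [0.6093, -0.1641, 0.149]
tool_rot: [-0.0, 0.999, 0.042, 0.002]
contact_force: [1.3, 0.3, -0.0]
gripper_width: 0.202
grasp_force: 0.0
```

Request:
servo_tool(
  motion=[1, -0.3, 0.5, -0.2, 0, 1, -0.59, 1, -0.2, 0.031, 1, -0.59, 1, -0.2, 0.031, 1, -0.59, 1, -0.2, 0.031],
)

```text
time: 13.38
tool_pos: [0.5469, -0.2898, 0.1701]
tool_rot: [-0.001, 1.0, 0.028, -0.0]
contact_force: [1.0, -0.1, 0.1]
gripper_width: 1.003
grasp_force: 0.0
```

```bash
python3 - <<'E'
from h import *
s=manip.state(); q=s["tool_rot"]; a=2*np.arctan2(q[2],q[1]); print(s["tool_pos"],np.degrees(a),s["gripper_width"])
for n in("top","side"):
    p,d=grab(n); W=cloud(n,d)
    r,g,b=[p[...,i].astype(int) for i in range(3)]
    Q=W[(r>120)&(r>1.5*g)&(g>1.5*b)]; Q=Q[np.isfinite(Q[:,0])&(Q[:,2]>.085)&(np.hypot(Q[:,0]-.55,Q[:,1]+.307)<.04)]
    if len(Q)>5: print(n,len(Q),cv2.minAreaRect((Q[:,:2]*1000).astype(np.float32)),Q[:,2].max())
    rect(n,"module_center",(.6,0.))
E
```

```text
[ 0.54693431 -0.2897876   0.1700503 ] 3.235313455118365 1.0029049067251878
top module_center 0.63 jig mm [42.4 19.3] [129.   63.9] 89.7 z [0.045 0.049]
side 127 ((548.5859985351562, -310.1438903808594), (22.296876907348633, 37.59113693237305), 1.9871164560317993) 0.10097483908127325
side module_center 0.65 jig mm [ -7.6 -93.6] [369.1  45.7] 76.8 z [0.043 0.046]
```

Request:
servo_tool(
  motion=[1, 0.01, 0.156, 0, 0, 1, 0.01, 0.156, 0.3, 0, 1, 0.01, 0.156, 0.7, 0, 1, 0.01, 0.156, 0.93, 0, 1, 0.01, 0.156, 0.93, 0],
)

```text
time: 14.3
tool_pos: [0.548, -0.3075, 0.0559]
tool_rot: [-0.002, 1.0, 0.029, -0.002]
contact_force: [0.2, -0.1, 0.6]
gripper_width: 0.999
grasp_force: 0.0
```

Request:
servo_tool(
  motion=[-1, 0, 0, 0, 0, -1, 0, 0, 0, 0, -1, 0, 0, 0, 0, -1, 0, 0, 0, 0, -1, 0, 0, 0, 0],
)

```text
time: 14.92
tool_pos: [0.5506, -0.3088, 0.0607]
tool_rot: [0.001, 1.0, 0.029, 0.001]
contact_force: [-1.1, 0.7, 5.7]
gripper_width: 0.394
grasp_force: 64.4
```

Request:
servo_tool(
  motion=[-1, 0, 0, -0.2, 0, -1, 0, 0, -0.5, 0, -1, 0, 0, -0.9, 0, -1, 0, 0, -1, 0, -1, 0, 0, -1, 0],
)

```text
time: 15.55
tool_pos: [0.5499, -0.3083, 0.1794]
tool_rot: [0.0, 1.0, 0.029, 0.0]
contact_force: [0.8, 0.1, -1.6]
gripper_width: 0.391
grasp_force: 63.8
```

Request:
servo_tool(
  motion=[-1, 0.02, -0.3, 0, 0, -1, 0.05, -0.65, 0, 0, -1, 0.075, -0.99, 0, 0, -1, 0.075, -0.99, 0, 0],
)

```text
time: 16.05
tool_pos: [0.5503, -0.1861, 0.1758]
tool_rot: [-0.001, 1.0, 0.031, -0.002]
contact_force: [-0.1, -1.0, -0.0]
gripper_width: 0.391
grasp_force: 63.8
```

Request:
servo_tool(
  motion=[-1, 0.02, -0.3, 0, 0, -1, 0.05, -0.65, 0, 0, -1, 0.075, -0.99, 0, 0, -1, 0.075, -0.99, 0, 0],
)

```text
time: 16.55
tool_pos: [0.5529, -0.0684, 0.1769]
tool_rot: [-0.0, 1.0, 0.031, -0.002]
contact_force: [-0.4, -0.6, -1.2]
gripper_width: 0.391
grasp_force: 63.8
```

Request:
servo_tool(
  motion=[-1, 0.02, -0.3, 0, 0, -1, 0.05, -0.65, 0, 0, -1, 0.075, -0.99, 0, -0.031, -1, 0.075, -0.99, 0.3, -0.031, -1, 0.075, -0.99, 0.3, -0.031],
)

```text
time: 17.18
tool_pos: [0.5532, 0.0484, 0.1386]
tool_rot: [-0.0, 0.999, 0.041, -0.004]
contact_force: [-0.7, -1.2, -0.9]
gripper_width: 0.39
grasp_force: 63.9
```

```bash
python3 - <<'E'
from h import *
s=manip.state(); q=s["tool_rot"]; a=2*np.arctan2(q[2],q[1]); print(s["tool_pos"],tojig(s["tool_pos"]),np.degrees(a),s["gripper_width"],s["contact_force"])
n="side"; p,d=grab(n); W=cloud(n,d); np.savez("s3.npz",p=p,d=d,W=W)
r,g,b=[p[...,i].astype(int) for i in range(3)]
m=(r>90)&(r>1.5*g)&(g>1.5*b)
Q=W[m]; Q=Q[np.isfinite(Q[:,0])&(Q[:,2]>.05)&(np.hypot(Q[:,0]-.557,Q[:,1]-.048)<.06)]
t=tojig(Q)
for z in np.arange(.06,.2,.01):
    k=(Q[:,2]>=z)&(Q[:,2]<z+.01)
    if k.sum()>3: print(round(z,3),k.sum(),np.round(t[k].min(0)),np.round(t[k].max(0)))
for l in ("stop_a","module_center"): rect(n,l,(.55,0))
save("s3.png",cv2.resize(p[100:260,250:430],None,fx=4,fy=3.75,interpolation=cv2.INTER_CUBIC))
E
```

```text
[0.553172   0.04837072 0.13861259] [-1.36671949 66.70701922] 4.705595989564444 0.38986822198632354 [-0.68058946 -1.15890692 -0.89571772]
0.09 5 [-6. 49.] [ 3. 52.]
0.1 11 [-11.  46.] [ 2. 59.]
0.11 20 [-13.  48.] [ 5. 78.]
0.12 20 [-14.  44.] [ 5. 66.]
0.13 7 [-14.  49.] [-11.  85.]
0.14 6 [-16.  48.] [-14.  72.]
0.15 6 [-15.  51.] [-15.  73.]
0.16 5 [-15.  51.] [-12.  73.]
0.17 17 [-15.  50.] [ 1. 81.]
side stop_a 0.65 jig mm [-19.8 -27.4] [36.  38.6] 89.7 z [0.043 0.05 ]
side stop_a 0.61 jig mm [-29.2  66.2] [36.6 40. ] 89.8 z [0.043 0.05 ]
side module_center 0.92 jig mm [40.1 18.7] [130.9  65.1] 89.8 z [0.043 0.047]
```

View pics/s3.png

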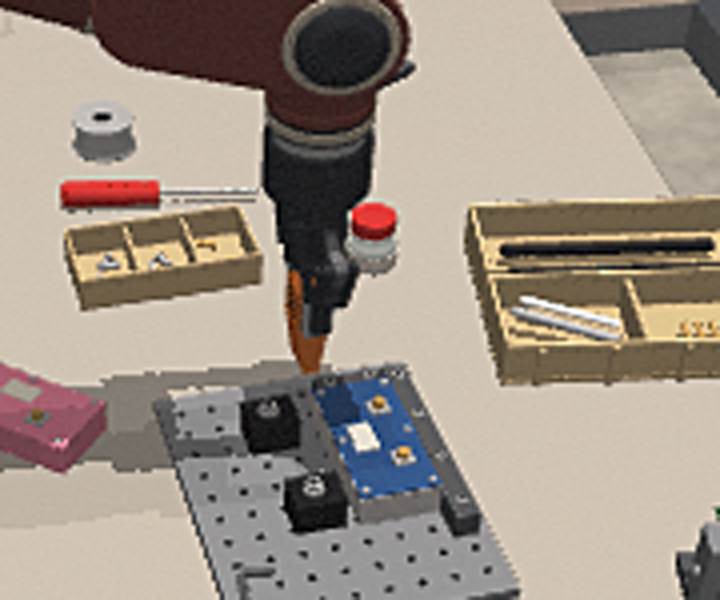

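The picture shows the wedge held foot-down above the left gap, foot at about (308,365) in the crop, between the left stop (270,425) and the module. It needs about 2 mm more in +x, then down.

Request:
servo_tool(
  motion=[-1, 0.017, 0, 0.1, 0, -1, 0.017, 0, 0.2, 0, -1, 0.017, 0, 0.3, 0, -1, 0.017, 0, 0.37, 0, -1, 0.017, 0, 0.37, 0],
)

```text
time: 18.05
tool_pos: [0.5571, 0.0494, 0.0974]
tool_rot: [-0.0, 0.999, 0.041, -0.001]
contact_force: [0.4, 0.3, -0.3]
gripper_width: 0.391
grasp_force: 63.9
```

```bash
python3 - <<'E'
from h import *
s=manip.state(); print(s["tool_pos"],tojig(s["tool_pos"]),s["contact_force"])
n="side"; p,d=grab(n); W=cloud(n,d)
save("s4.png",cv2.resize(p[150:240,290:390],None,fx=6,fy=6,interpolation=cv2.INTER_CUBIC))
r,g,b=[p[...,i].astype(int) for i in range(3)]
m=(r>80)&(r>1.4*g)&(g>1.4*b)
T=tojig(W); k=m&(W[...,2]>.03)&(abs(T[...,0])<30)&(abs(T[...,1]-65)<25)
for v in np.unique(np.where(k)[0]):
    u=np.where(k[v])[0]; print(v,u.min(),u.max(),np.round(T[v,u.min()],0),np.round(T[v,u.max()],0),np.round(W[v,u.min(),2],3))
E
```

```text
[0.55712468 0.04940898 0.09739069] [ 2.65773594 67.41791398] [ 0.39763647  0.28474386 -0.27461931]
183 323 325 [-9. 79.] [-15.  43.] 0.134
184 323 329 [-10.  76.] [-3. 42.] 0.133
185 323 329 [-11.  74.] [ 6. 66.] 0.131
186 323 325 [-11.  71.] [-7. 64.] 0.13
187 324 325 [-10.  65.] [-9. 59.] 0.131
188 324 325 [-10.  65.] [-9. 57.] 0.127
189 323 325 [-11.  71.] [-11.  52.] 0.118
190 323 325 [-10.  72.] [-10.  53.] 0.113
191 322 325 [-10.  85.] [-11.  51.] 0.098
192 324 325 [-11.  61.] [-10.  54.] 0.115
193 323 325 [-11.  69.] [-11.  50.] 0.104
194 323 325 [-10.  72.] [-10.  52.] 0.097
195 323 325 [-10.  72.] [-11.  49.] 0.093
196 323 325 [-9. 76.] [-11.  50.] 0.085
197 323 325 [-9. 74.] [-10.  50.] 0.082
198 323 325 [-8. 78.] [-9. 53.] 0.074
199 323 331 [-7. 79.] [ 6. 43.] 0.069
200 324 331 [-9. 64.] [ 8. 49.] 0.079
201 324 331 [-7. 69.] [ 9. 49.] 0.07
202 324 331 [-6. 72.] [10. 54.] 0.063
203 324 331 [-6. 71.] [10. 53.] 0.06
204 325 330 [-8. 56.] [ 6. 49.] 0.069
205 325 330 [-6. 62.] [ 6. 49.] 0.06
206 326 330 [-7. 48.] [ 6. 48.] 0.068
207 326 330 [-5. 52.] [ 7. 51.] 0.06
208 327 329 [-2. 52.] [ 5. 54.] 0.055
```

View pics/s4.png

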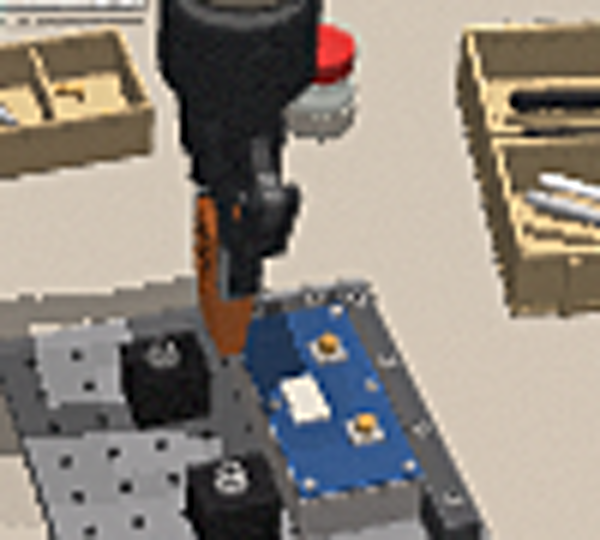

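Request:
servo_tool(
  motion=[-1, -0.016, 0, 0, 0, -1, -0.016, 0, 0, 0, -1, -0.016, 0, 0.06, 0, -1, -0.016, 0, 0.1, 0, -1, -0.016, 0, 0.1, 0],
)

```text
time: 18.73
tool_pos: [0.5554, 0.0492, 0.0857]
tool_rot: [-0.0, 0.999, 0.041, -0.001]
contact_force: [-0.2, -0.7, -0.3]
gripper_width: 0.392
grasp_force: 63.9
```

Request:
servo_tool(
  motion=[-1, 0, 0, 0.03, 0, -1, 0, 0, 0.05, 0, -1, 0, 0, 0.05, 0],
)

```text
time: 19.1
tool_pos: [0.5558, 0.0492, 0.0804]
tool_rot: [-0.0, 0.999, 0.041, -0.0]
contact_force: [-0.2, -0.1, -0.5]
gripper_width: 0.391
grasp_force: 63.9
```

Request:
servo_tool(
  motion=[-1, 0, 0, 0.02, 0, -1, 0, 0, 0.04, 0, -1, 0, 0, 0.06, 0, -1, 0, 0, 0.06, 0],
)

```text
time: 19.6
tool_pos: [0.5558, 0.0492, 0.0731]
tool_rot: [-0.0, 0.999, 0.041, -0.0]
contact_force: [0.5, 0.3, -0.7]
gripper_width: 0.387
grasp_force: 63.9
```

Request:
servo_tool(
  motion=[-1, 0, 0, 0.015, 0, -1, 0, 0, 0.03, 0, -1, 0, 0, 0.03, 0],
)

```text
time: 19.98
tool_pos: [0.556, 0.0492, 0.0697]
tool_rot: [0.0, 0.999, 0.041, -0.0]
contact_force: [0.3, 0.7, -1.0]
gripper_width: 0.392
grasp_force: 63.9
```

Request:
servo_tool(
  motion=[-1, 0, 0, 0.01, 0, -1, 0, 0, 0.02, 0, -1, 0, 0, 0.02, 0],
)

```text
time: 20.35
tool_pos: [0.5561, 0.0492, 0.0675]
tool_rot: [0.0, 0.999, 0.041, 0.0]
contact_force: [0.5, 0.0, -1.2]
gripper_width: 0.388
grasp_force: 63.9
```

Request:
servo_tool(
  motion=[-1, 0, 0, 0.01, 0, -1, 0, 0, 0.02, 0, -1, 0, 0, 0.02, 0],
)

```text
time: 20.72
tool_pos: [0.5564, 0.0492, 0.0652]
tool_rot: [0.0, 0.999, 0.041, 0.0]
contact_force: [2.4, 0.2, -1.1]
gripper_width: 0.39
grasp_force: 63.9
```

Request:
servo_tool(
  motion=[-1, 0.004, 0, 0.01, 0, -1, 0.004, 0, 0.02, 0, -1, 0.004, 0, 0.02, 0],
)

```text
time: 21.1
tool_pos: [0.5566, 0.0492, 0.0631]
tool_rot: [0.0, 0.999, 0.041, 0.0]
contact_force: [-1.0, -0.5, 2.9]
gripper_width: 0.39
grasp_force: 64.4
```

Request:
servo_tool(
  motion=[-1, 0, 0, 0.01, 0, -1, 0, 0, 0.02, 0, -1, 0, 0, 0.02, 0],
)

```text
time: 21.48
tool_pos: [0.5568, 0.0492, 0.0624]
tool_rot: [0.0, 0.999, 0.041, -0.0]
contact_force: [-5.6, 0.2, 13.4]
gripper_width: 0.388
grasp_force: 65.8
```

Request:
servo_tool(
  motion=[-1, -0.004, 0, 0.01, 0, -1, -0.004, 0, 0.025, 0, -1, -0.004, 0, 0.025, 0],
)

```text
time: 21.85
tool_pos: [0.5569, 0.0492, 0.0618]
tool_rot: [0.0, 0.999, 0.041, -0.0]
contact_force: [-10.4, 0.9, 24.3]
gripper_width: 0.39
grasp_force: 67.3
```

Request:
servo_tool(
  motion=[-1, 0, 0, 0.01, 0, -1, 0, 0, 0.02, 0, -1, 0, 0, 0.02, 0],
)

```text
time: 22.22
tool_pos: [0.557, 0.0492, 0.0614]
tool_rot: [0.0, 0.999, 0.042, -0.001]
contact_force: [-16.6, -1.4, 34.9]
gripper_width: 0.39
grasp_force: 68.7
```

Request:
servo_tool(
  motion=[-1, -0.01, 0, 0, 0, -1, -0.02, 0, 0.01, 0, -1, -0.02, 0, 0.01, 0],
)

```text
time: 22.6
tool_pos: [0.5568, 0.0491, 0.0613]
tool_rot: [0.0, 0.999, 0.041, 0.002]
contact_force: [-12.1, 1.0, 33.8]
gripper_width: 0.39
grasp_force: 68.3
```

```bash
python3 - <<'E'
from h import *
s=manip.state(); print(s["tool_pos"],tojig(s["tool_pos"]),s["contact_force"],s["ft_torque"],s["grasp_force"])
rect("side","stop_a",(.55,0)); rect("top","module_center",(.6,-.0)); p,d,W=rect("side","module_center",(.6,-.0))
save("s5.png",cv2.resize(p[150:260,280:400],None,fx=5,fy=5,interpolation=cv2.INTER_CUBIC))
E
```

```text
[0.55677215 0.04913738 0.06130723] [ 2.28413588 67.17610691] [-12.1488345    1.03642421  33.81543573] [ 0.18618406  2.30790153 -0.04142246] 68.34714531898499
side stop_a 0.72 jig mm [-29.6  65.5] [40.5 36.1] 7.3 z [0.044 0.049]
side stop_a 0.48 jig mm [-19.9 -27.4] [40.1 38. ] 0.2 z [0.044 0.051]
top module_center 0.63 jig mm [ 20.9 -24.3] [ 42.3 106.9] 80.2 z [0.045 0.05 ]
side module_center 0.75 jig mm [38.7 17.5] [133.8  61. ] 89.4 z [0.043 0.047]
```

View pics/s5.png

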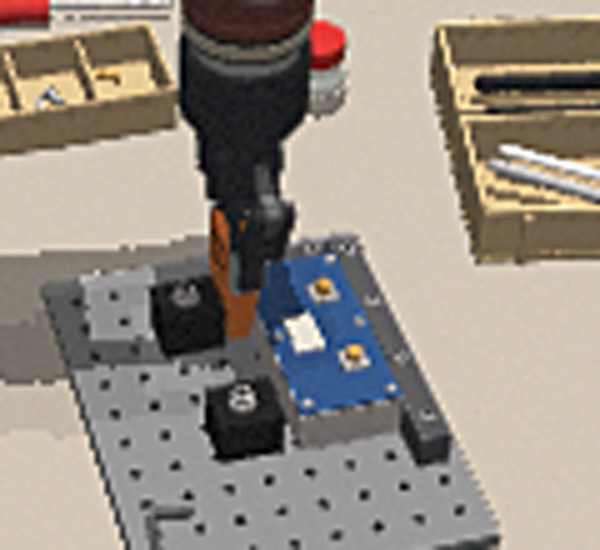

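```bash
python3 - <<'E'
from h import *
a=np.load("s3.npz")["p"]; b,_=grab("side")
g=lambda x,s: cv2.cvtColor(x,cv2.COLOR_RGB2GRAY)[s].astype(np.float32)
for nm,s in (("module",np.s_[205:238,338:368]),("jigright",np.s_[228:268,300:372])):
    A,B=g(a,s),g(b,s); print(nm,cv2.phaseCorrelate(A,B,cv2.createHanningWindow(A.shape[::-1],cv2.CV_32F)))
s=manip.state(); print(s["time"],s["tool_pos"],s["contact_force"])
E
```

```text
module ((0.029662591634590285, 0.07418463281134535), 1.0049038373761707)
jigright ((0.0012364770385033808, 0.024835071577438583), 1.0078951780994734)
22.95 [0.55676606 0.04914683 0.06130083] [-11.43404338   1.50980357  34.65296551]
```

Request:
servo_tool(
  motion=[-1, -0.01, 0, 0.01, 0, -1, -0.02, 0, 0.01, 0, -1, -0.02, 0, 0.01, 0, -1, -0.02, 0, 0.01, 0],
)

```text
time: 23.45
tool_pos: [0.5566, 0.0491, 0.0613]
tool_rot: [-0.0, 0.999, 0.041, 0.005]
contact_force: [-6.8, 1.4, 34.0]
gripper_width: 0.392
grasp_force: 68.4
```

Request:
servo_tool(
  motion=[-1, 0, 0, 0, 0, -1, 0, 0, 0, 0, -1, 0, 0, 0, 0, -1, 0, 0, 0, 0],
)

```text
time: 23.95
tool_pos: [0.5566, 0.0491, 0.0613]
tool_rot: [-0.0, 0.999, 0.041, 0.005]
contact_force: [-7.5, 1.5, 35.0]
gripper_width: 0.393
grasp_force: 68.4
```

```bash
python3 -c "
from plant import job_done
print(job_done())"
```

```text
the job is handed in; nothing more can be done
None
```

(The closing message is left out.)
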